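Fit the chip insert to the slicer and hold it home

ROBOT

A 7-joint arm with a two-finger parallel gripper is mounted at the origin on a cart in front of the work surface, level with it; the furniture and walls round the work are solid. World frame = base frame: x ahead of the robot, y to its left, z up, the work surface at z = 0. Lengths are in m, angles in rad, forces in N, time in s.
With the tool pointing down it reaches from about 0.425 to 0.95 m from the base axis. Payload 4.7 kg.
Tool frame: the origin (TCP) lies between the finger pads; the fingertips stand tips_ahead ahead of it and the grasp point (between the pads) lies 6 mm ahead of it (tips_ahead is the distance from the TCP to the fingertips, in m); z points along the fingers, y is the line along which they close (so a half turn about z gives the same grasp; the last joint's range is limited). The gripper opens to 85 mm and grips with 20 to 120 N. Pads are 22 mm wide; open, the fingers measure 114 mm over their backs; the gripper's body (76 mm by 85 mm) begins 54 mm behind the grasp point. The pads swing forward as they close: fully open they stand 13 mm farther back than shut.
Start: joints at [-1.203, 0.469, -0.049, 1.532, 0.024, 1.141, -0.082], TCP at [0.261, 0.623, 0.256] pointing down, gripper open.
Joint ranges: [-2.59, 2.59], [-0.33, 1.99], [-1.39, 1.29], [0.1, 2.45], [-1.04, 4.18], [0.21, 1.99], [-2.66, 2.66]. Speed limits (rad/s): [2.57, 2.57, 3.14, 3.14, 3.14, 3.14, 3.14].

INTERFACE

Orientations are given as [roll, pitch, yaw] about the fixed x, y, z axes, in that order (R = Rz(yaw) Ry(pitch) Rx(roll)).
In Python, from plant import * gives the robot as it stands. Calls block until the motion is done:
- goto(position, orientation): joint-space move of the TCP to a pose.
- move_straight(position, vel=0.15, attitude=None, contact_N=None): straight line of the TCP; attitude=None keeps the orientation; vel is the mean speed in m/s. With contact_N (N) it stops when the force on the tool has changed by that much, and returns True; else False.
- move_joints(angles): joint-space move.
- grip(opening, strength=None): opening from 0.0 (shut) to 1.0 (fully open); strength is the grip in N (None keeps the last); returns when the fingers have stopped.
- sleep(seconds).
- inverse_kinematics(position, orientation): joint angles nearest the present ones, or None.
- grab_frame(name): name is "scene" or "top" or "wrist"; returns a dict with "image" (420x560x3 uint8, red, green, blue), "range_z" (420x560 float32, m along the optical axis (not along the pixel's ray), 0 where there is no reading), "fx", "fy", "cx", "cy" (pixels), "R" (3x3) and "t" (3): a world point X has camera coordinates R X + t. Camera axes: x right, y down, z forward; pixel columns grow to the right and rows downward; lengths in m; the calibration is good to about 2 mm. A picture is of the moment at which its call begins.
A pose or a line that the arm cannot do raises IKError and nothing moves.
- close_job(): hands the job in; it is judged then, once.
Trained networks look in a picture, given as the dict that the camera call returned (one of the last four; its "shot" number tells which), for a name from the list of things; names that differ only in an ending like _2 or _b are one class to them, and where a whole thing is asked for, a point or a joint stands for the part that bears it (a point fixed in the world has none). Each returns a list of dicts, best first, with "p" (0 to 1); they miss things now and then, are a little off and sometimes report something else, mostly with a low value. They report only what shows in the picture. A call takes as long as a camera call.
- masks_of(picture, label): "pixels" (420x560 bool, what is visible of it) and "extent" ([centre column, centre row, width, height] in pixels, round what is visible of it).
Readings, each from a call of its own:
- read_t(): time.
- read_joint_pos(): joint angles.
- read_joint_velocities(): joint speeds.
- read_effort(): joint torques, N m.
- read_tcp_pos(): TCP position.
- read_tcp_rot(): TCP orientation.
- read_wrist_force(): force on the tool from outside, world axes, zero at the start.
- read_torque(): the same for the moment, N m.
- read_opening(): opening from 0.0 (shut) to 1.0 (fully open).
- read_gripper_force(): force on a finger pad.
Only numpy, scipy, OpenCV 4.12 (cv2) and the standard library are available. Lean on these libraries where they do the work, as an engineer would, in place of code of your own. Each camera call takes 0.05 s, during which the arm holds its last target. There are 200 camera calls.

TASK

Fit the chip-cutting insert, the one with the bladed window, to the vegetable slicer: lift it out of its rack, find its frosted end by the small notched corner, and slide it down the slicer's rails with the frosted label side up so that the notch goes over the key in the corner. Push it fully home against the spring ejector and finish while still gripping it and holding it there, so that I can turn the lock; leave the other insert in its slot and the three shakers where they stand.

Things in the scene. Friction and masses are not known exactly. Their poses are not given: they have to be found in the camera images.
- chip_insert: insert with an open window crossed by seven upright blades, 0.12 kg. White plate 120 mm wide (y), 8 thick (x), 83.5 high (z), grip tab on top. Origin: middle of the leading (lower) edge, z to the tab. Frosted grey label field, 18 x 58 mm, on the +x face only, along its -y end; 17 x 17 mm corner notch at the foot of that -y end. Stands tab up in the rack, either way round
- chip_insert_foot (a point): middle of the chip insert's leading edge, mid thickness (same point as its origin). With label facing you and tab up, the notch is at the lower left
- chip_insert_tab (a point): middle of its grip tab, 96 mm above the leading edge; tab 50 mm wide along y, 10 mm thick along x, from z = 83 to 108 mm
- plain_insert: plain slicing insert, stays in the rack: same size, notch, tab and axes as the chip insert, but closed and shallowly ribbed instead of windowed. It stands parallel to the chip insert, 66 mm away in the other slot, facing the other way
- rack: fixed wire rack, base 150 x 142 mm, turned by up to 126 degrees either way; origin on the table under its centre. Inserts stand on its floor, 10 mm above the table, in slots at x = -33 and +33 mm, each between two wire hoops 57 mm high and 60 mm long with about 1.7 mm play a side. Pull an insert straight up by 60 mm to clear it
- slicer: fixed white slicer on a wire stand, 150 wide, 140 deep, 155 mm high; origin on the table below it. Its two grooved rails descend at 50 degrees along its (0.643, 0, -0.766); its upper face looks along (0.766, 0, 0.643). Seated insert: label (+x) along that upward normal, tab up the slope, y along the slicer's y. A black lock knob sticks out to 96 mm at its -y side
- mouth (a point): middle of the open upper end (mouth) of the rails, which faces the robot side, slicer frame (-60, 0, 140) mm. Grooves: 124 mm between side walls, 11 mm between flanges, flared lead-ins reach 17 mm out from the mouth
- seat (a point): where the foot of a fully seated insert lies: 72 mm down the slope from the mouth, on the hard stops; slicer frame (-13.7, 0, 84.8) mm. A corner key stands on the stop at the -y rail, 14 mm high up the slope, 15 wide: the notch goes over it; wrong way round the insert stands off by 14 mm
- ejector (a joint): spring ejector bar, 60 mm wide, in the middle of the stop: 0 = sprung out 10 mm, 0.010 m = pressed flush by a fully seated insert. Takes about 4 N to start and 9 N at the end, and pushes the insert back when it is let go
- mill_1: bystander: small glass shaker of white salt, 44 mm wide, 90 mm high; origin at its foot
- mill_2: bystander: small glass shaker of dark pepper, 44 mm wide, 90 mm high; origin at its foot
- shaker_black: bystander: tall pepper shaker, dark body, tin lid, 49 mm wide, 110 mm high; origin at its foot

How it is judged:
On the way, in this order (a step that is already met when the one before it is completed fails the run):
1. the chip insert is drawn up clear of the rack (height (world z) of chip_insert_foot above 0.08 m and contact force between chip_insert and the fingers above 0.5 N), for 0.1 s.
2. it is in the slicer's rails, label face up, its leading edge near the stop (distance between chip_insert_foot and seat below 0.03 m and angle between chip_insert's own x axis and vertical below 1.1 rad), for 0.05 s.
At the end, for the whole second after the job is handed in: Chip insert label up in the rails, foot within 5 mm of the seat, square within 0.06 rad, in the plane of the rails within 5 degrees; ejector pressed over 7.5 of 10 mm; still, held by the fingers (over 2 N); plain insert within 15 mm of its start, the three shakers within 30 mm (distance between chip_insert_foot and seat below 0.005 m and value of joint ejector above 0.0075 m and angle between chip_insert's own x axis and vertical between 0.79 and 0.96 rad and angle between the y axis of chip_insert and the y axis of slicer, either way round below 0.06 rad and contact force between chip_insert and the fingers above 2 N and linear speed of chip_insert below 0.02 m/s and distance of plain_insert from where it was at the start of the episode below 0.015 m and distance of each of mill_1, mill_2, shaker_black from where it was at the start of the episode below 0.03 m); the arm keeps its last pose, push and grip.
It fails at once if the plain insert is pulled from its place (distance of plain_insert from where it was at the start of the episode above 0.03 m).
It fails at once if mill_1 is knocked away (distance of mill_1 from where it was at the start of the episode above 0.05 m).
It fails at once if mill_2 is knocked away (distance of mill_2 from where it was at the start of the episode above 0.05 m).
It fails at once if shaker_black is knocked away (distance of shaker_black from where it was at the start of the episode above 0.05 m).
It also fails if it takes over 48 s, if anything falls off the work surface, if the arm or the gripper's body presses on something with over 40 N, if the wrist force passes 120 N, or if a joint passes its speed limit or range.

## Working session

There is one attempt and no reset: what is moved stays moved. The work goes in short steps, each a Python script; the robot and the scene stay as the last script left them, time stands still between calls to the robot, and variables do not carry over. Pictures are saved under pics/ and viewed, at most 10 in all, crops included, and the job is handed in when it is done.

```bash
ls; mkdir -p pics; python3 - <<'E'
from plant import *
import cv2,pickle,numpy as np
d={}
for n in("scene","top"):
    f=grab_frame(n); d[n]=f
    print(n,f["fx"],f["R"].tolist(),f["t"].tolist())
    for l in("chip_insert","plain_insert","rack","slicer","mill_1","shaker_black"):
        for m in masks_of(f,l)[:3]: print(n,l,round(m["p"],2),np.round(m["extent"]));
        r=masks_of(f,l)
        if r: d[n+l]=r
pickle.dump(d,open("d.pkl","wb"))
im=np.vstack([d["scene"]["image"],d["top"]["image"]])[:,:,::-1]
cv2.imwrite("pics/a.png",d["scene"]["image"][:,:,::-1]);cv2.imwrite("pics/b.png",d["top"]["image"][:,:,::-1])
print(read_t(),read_tcp_pos(),read_tcp_rot())
import plant;print(getattr(plant,'tips_ahead',None))
E
```

```text
pics
plant.py
scene 484.2936986609739 [[0.8758200805286307, -0.48252274964084224, 0.010534828990720394], [-0.18681007758270576, -0.3590409672416182, -0.914435114568413], [0.4450181810402425, 0.7989126234584382, -0.4045954011384578]] [-0.5029636697806077, 0.21740398038523734, 1.0801741745110494]
scene plain_insert 0.96 [330. 292.  30.  66.]
scene rack 0.81 [341. 312.  86.  56.]
scene slicer 0.57 [290. 214.  58.  68.]
scene mill_1 0.85 [226. 247.  17.  34.]
scene mill_1 0.55 [189. 212.  15.  30.]
scene mill_1 0.24 [289. 212.  59.  66.]
scene shaker_black 0.57 [353. 242.  21.  43.]
top 491.493020224157 [[0.005034874151530337, -0.9997169354617107, 0.023252935155018955], [-0.9968191661906834, -0.006867090763917703, -0.07940020767825867], [0.07953741231136918, -0.022779201379446622, -0.9965715769714312]] [-0.016327628322218596, 0.5599867935303368, 1.5960686738916026]
top chip_insert 0.58 [384. 204.  26.  37.]
top plain_insert 0.75 [369. 212.  22.  32.]
top rack 0.73 [372. 206.  63.  58.]
top slicer 0.92 [248. 174.  54.  49.]
top mill_1 0.62 [178. 248.  18.  14.]
top shaker_black 0.59 [314. 155.  19.  22.]
top shaker_black 0.52 [366. 212.  24.  33.]
1.3 [0.26079736 0.62259152 0.25633607] [ 3.14151023e+00 -7.61631468e-05  2.74483384e+00]
0.025
```

```bash
python3 - <<'E'
import cv2,pickle,numpy as np
d=pickle.load(open("d.pkl","rb"))
a=d["scene"]["image"][170:350,170:400,::-1];b=d["top"]["image"][130:270,150:420,::-1]
a=cv2.resize(a,None,fx=2.6,fy=2.6,interpolation=3)
cv2.imwrite("pics/a1.png",a);cv2.imwrite("pics/b1.png",cv2.resize(b,None,fx=2.9,fy=2.9,interpolation=3))
E
```

```text
(no output)
```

View pics/a1.png

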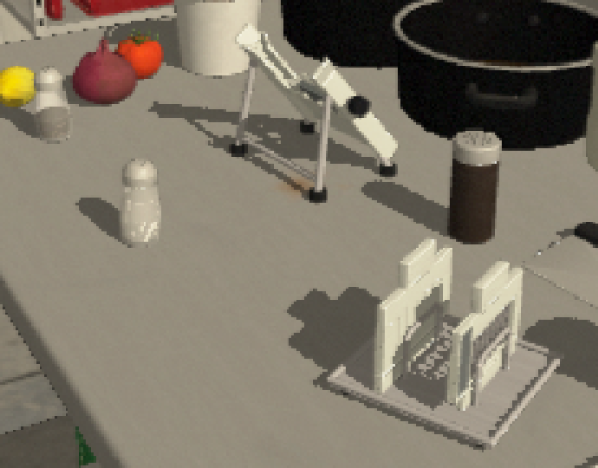

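View pics/b1.png

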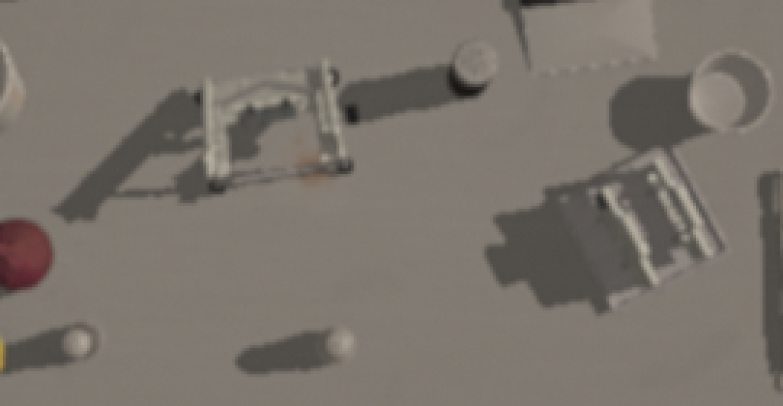

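The scene crop shows two inserts in the rack (full-frame about (330,290) and (357,297)), the slicer at about (290,214) with its knob on the right, and the shakers at (226,247), (189,212) and (353,242). In the top view the rack is at about (372,206) and the slicer at (248,174). The inserts' identities aren't certain yet, so I'll take depth measurements and a wrist view.

```bash
cat > h.py <<'E'
from plant import *
import numpy as np,cv2
def cloud(f):
    z=f["range_z"];v,u=np.mgrid[:z.shape[0],:z.shape[1]]
    P=np.stack([(u-f["cx"])/f["fx"]*z,(v-f["cy"])/f["fy"]*z,z],-1)
    W=(P-f["t"])@f["R"]; W[z<=0]=np.nan
    return W
def proj(f,X):
    c=f["R"]@np.asarray(X)+f["t"]; return np.array([f["fx"]*c[0]/c[2]+f["cx"],f["fy"]*c[1]/c[2]+f["cy"]])
E
python3 - <<'E'
from h import *
import pickle
d=pickle.load(open("d.pkl","rb"))
for n in("scene","top"):
    W=cloud(d[n]);f=d[n]
    for l in("chip_insert","plain_insert","rack","slicer","mill_1","shaker_black"):
        for m in d.get(n+l,[])[:2]:
            p=W[m["pixels"]];p=p[~np.isnan(p[:,0])]
            if len(p):print(n,l,round(m["p"],2),np.round(np.median(p,0),3),np.round(np.percentile(p,[3,97],axis=0),3).tolist())
W=cloud(d["top"]);
q=W[(W[...,2]>.09)&(W[...,2]<.2)&(abs(W[...,0]-.6)<.25)&(W[...,1]<-.12)&(W[...,1]>-.45)]
print(np.round(q,3).tolist())
E
```

```text
scene plain_insert 0.96 [ 0.525 -0.29   0.066] [[0.481, -0.311, 0.011], [0.589, -0.252, 0.117]]
scene rack 0.81 [ 0.537 -0.333  0.01 ] [[0.466, -0.396, 0.007], [0.633, -0.256, 0.054]]
scene slicer 0.57 [0.645 0.105 0.074] [[0.594, 0.021, 0.0], [0.722, 0.19, 0.148]]
scene mill_1 0.85 [0.409 0.027 0.045] [[0.395, 0.019, 0.005], [0.428, 0.043, 0.086]]
scene mill_1 0.55 [0.412 0.31  0.043] [[0.398, 0.3, 0.002], [0.43, 0.324, 0.086]]
scene shaker_black 0.57 [ 0.71  -0.126  0.065] [[0.698, -0.134, 0.005], [0.736, -0.1, 0.109]]
top chip_insert 0.58 [ 0.56 -0.34  0.08] [[0.514, -0.379, 0.007], [0.613, -0.308, 0.119]]
top plain_insert 0.75 [ 0.534 -0.277  0.081] [[0.484, -0.307, 0.008], [0.582, -0.25, 0.12]]
top rack 0.73 [ 0.551 -0.299  0.01 ] [[0.472, -0.389, 0.003], [0.632, -0.227, 0.036]]
top slicer 0.92 [0.671 0.121 0.07 ] [[0.595, 0.035, 0.003], [0.72, 0.186, 0.148]]
top mill_1 0.62 [0.417 0.319 0.076] [[0.398, 0.305, -0.002], [0.436, 0.354, 0.091]]
top shaker_black 0.59 [ 0.717 -0.103  0.105] [[0.698, -0.126, 0.0], [0.751, -0.085, 0.112]]
top shaker_black 0.52 [ 0.535 -0.275  0.088] [[
[... 6017 characters left out ...]
289, 0.12], [0.513, -0.292, 0.117], [0.515, -0.358, 0.093], [0.515, -0.361, 0.093], [0.515, -0.364, 0.092], [0.515, -0.367, 0.095], [0.511, -0.287, 0.097], [0.511, -0.288, 0.108], [0.511, -0.294, 0.094], [0.508, -0.294, 0.093], [0.505, -0.291, 0.091], [0.505, -0.294, 0.095], [0.505, -0.297, 0.094], [0.502, -0.294, 0.093], [0.499, -0.294, 0.091], [0.499, -0.297, 0.092], [0.495, -0.296, 0.096], [0.495, -0.3, 0.097], [0.496, -0.304, 0.091], [0.492, -0.298, 0.091], [0.492, -0.3, 0.094], [0.492, -0.303, 0.093], [0.489, -0.304, 0.092], [0.489, -0.307, 0.091], [0.486, -0.3, 0.093], [0.486, -0.303, 0.094], [0.483, -0.303, 0.094], [0.483, -0.306, 0.095], [0.483, -0.309, 0.096], [0.48, -0.304, 0.091]]
```

```bash
cat >> h.py <<'E'
from scipy.spatial.transform import Rotation as Ro
def Rt(): return Ro.from_euler("xyz",read_tcp_rot()).as_matrix()
def rpy(M): return Ro.from_matrix(M).as_euler("xyz")
E
python3 - <<'E'
from h import *
f=grab_frame("wrist");T=Rt()
c=-f["R"].T@f["t"]; ct=T.T@(c-read_tcp_pos()); Rct=f["R"]@T
print(np.round(ct,4),np.round(Rct,4).tolist(),f["fx"])
np.savez("cam.npz",ct=ct,Rct=Rct)
ps=[]
for C,name in(((0.43,-0.08,0.30),"l"),((.66,-.5,.3),"r"),((0.40,-0.2,.36),"n"),((.72,-.45,.36),"r2")):
    tgt=np.array([.548,-.308,.06]);C=np.array(C)
    z=tgt-C;z/=np.linalg.norm(z)
    for s in(1,-1):
        x=np.cross(z,[0,0,1.])*s;x/=np.linalg.norm(x);y=np.cross(z,x)
        Rc=np.stack([x,y,z]) # world->cam
        TR=Rc.T@Rct; p=C-TR@ct
        q=inverse_kinematics(p,rpy(TR)); print(name,s,np.round(p,3),None if q is None else np.round(q,2))
E
```

```text
[ 0.08   -0.0007 -0.1185] [[-0.0007, 1.0, -0.0006], [-0.9506, -0.0009, -0.3105], [-0.3105, 0.0004, 0.9506]] 364.53136246768446
l 1 [ 0.463 -0.146  0.177] [-0.25  0.42 -0.12  2.44  1.57  1.16  1.89]
l -1 [ 0.489 -0.193  0.235] [-0.6   0.16  0.75  2.17  0.53  0.62  0.21]
r 1 [ 0.628 -0.444  0.172] None
r -1 [ 0.598 -0.395  0.226] [ 0.11  0.99  1.1   1.19 -0.83  1.85 -1.5 ]
n 1 [ 0.43  -0.223  0.222] None
n -1 [ 0.485 -0.261  0.263] [-0.34  0.2   0.85  2.   -0.16  0.78  1.53]
r2 1 [ 0.681 -0.417  0.226] None
r2 -1 [ 0.632 -0.378  0.273] [ 0.04  0.95  1.11  1.12 -0.72  1.81 -1.28]
```

```bash
cat >> h.py <<'E'
def viewpose(C,tgt,s=-1):
    k=np.load("cam.npz");C=np.array(C);z=np.array(tgt)-C;z/=np.linalg.norm(z)
    x=np.cross(z,[0,0,1.])*s;x/=np.linalg.norm(x);y=np.cross(z,x)
    TR=np.stack([x,y,z]).T@k["Rct"]; return C-TR@k["ct"],rpy(TR)
E
python3 - <<'E'
from h import *
import pickle
d={}
goto([.45,.1,.35],[np.pi,0,0])
for n,C,t in(("s1",(.42,.16,.42),(.65,.11,.08)),("s2",(.50,.02,.46),(.65,.11,.08)),("l",(.43,-.08,.30),(.548,-.308,.06)),("n",(.40,-.2,.36),(.548,-.308,.06))):
    try: goto(*viewpose(C,t))
    except IKError as e: print(n,e);continue
    sleep(.3);f=grab_frame("wrist");d[n]=f
    for l in(("slicer",) if n[0]=="s" else("chip_insert","plain_insert")):
        r=masks_of(f,l);d[n+l]=r
        for m in r[:2]: print(n,l,round(m["p"],2),np.round(m["extent"]))
pickle.dump(d,open("w.pkl","wb"));print(read_t())
for k in("l","s1"):
    if k in d: cv2.imwrite(f"pics/{k}.png",d[k]["image"][:,:,::-1])
E
```

```text
s1 slicer 0.95 [269. 189. 166. 136.]
s2 slicer 0.72 [276. 196. 178. 126.]
l chip_insert 0.61 [276. 251. 123.  68.]
l plain_insert 0.81 [274. 194. 145.  91.]
n chip_insert 0.98 [258. 243. 119.  94.]
n plain_insert 0.88 [290. 186. 133.  96.]
11.2917
```

View pics/l.png

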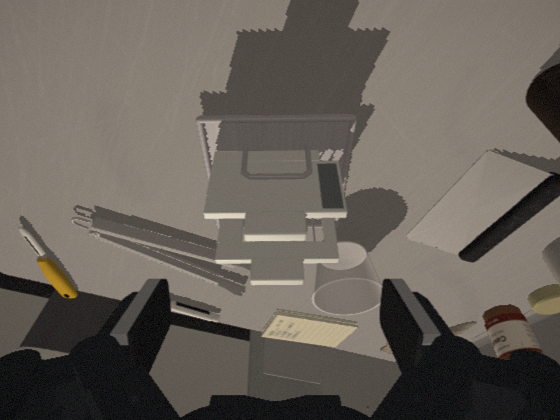

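View pics/s1.png

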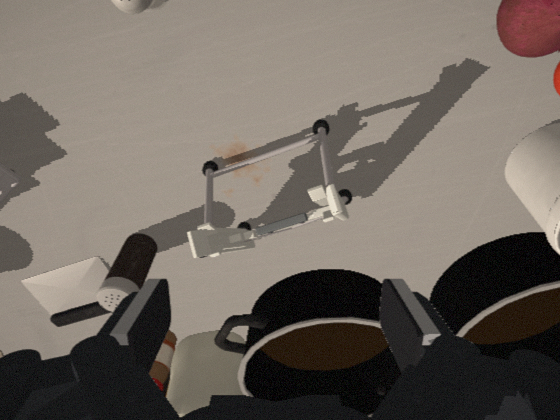

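`l` (image upside down) shows the nearer insert A, rows 150–240, with a closed face and its label at (330,185); behind it only the tab and top of insert B show, at (278,262). `s1` shows the slicer's mouth at about (270,225), the knob-side rail at (220,240), the black shaker at (125,270). I'll check B's face before choosing, and compute the fits.

```bash
python3 - <<'E'
from h import *
import pickle
d=pickle.load(open("d.pkl","rb"));w=pickle.load(open("w.pkl","rb"))
a=cv2.resize(d["scene"]["image"][255:345,290:390,::-1],None,fx=4.4,fy=4.4,interpolation=cv2.INTER_CUBIC)
b=cv2.resize(cv2.rotate(w["n"]["image"],cv2.ROTATE_180)[120:290,190:370,::-1],None,fx=2.2,fy=2.2,interpolation=3)
c=np.zeros((400,840,3),np.uint8);c[:396,:440]=a;c[:374,442:838]=b
cv2.imwrite("pics/c.png",c[:,:800])
# tops in wrist and scene/top clouds
for n,f in(("l",w["l"]),("n",w["n"]),("top",d["top"]),("scene",d["scene"])):
    W=cloud(f)
    q=W[(W[...,2]>.103)&(W[...,2]<.13)&(abs(W[...,0]-.548)<.09)&(abs(W[...,1]+.308)<.08)]
    u=np.array([np.cos(np.radians(27)),np.sin(np.radians(27))]);v=np.array([-u[1],u[0]])
    s=(q[:,:2]-[.548,-.308])@v
    for nm,k in(("A",s>0),("B",s<0)):
        p=q[k]; 
        if len(p)<5: continue
        r=cv2.minAreaRect(p[p[:,2]>.112][:,:2].astype(np.float32)*1000)
        print(n,nm,len(p),np.round(np.percentile(p,[3,50,97],axis=0),4).tolist(),r)
E
```

```text
l A 1364 [[0.5114, -0.2901, 0.1038], [0.5322, -0.2779, 0.1148], [0.5527, -0.2663, 0.1195]] ((533.1056518554688, -280.1668395996094), (49.9512825012207, 11.011998176574707), 27.101911544799805)
l B 1039 [[0.543, -0.3475, 0.1036], [0.5639, -0.3355, 0.1139], [0.5843, -0.324, 0.1194]] ((565.05322265625, -337.766845703125), (49.229217529296875, 10.554594993591309), 28.06008529663086)
n A 1181 [[0.5111, -0.293, 0.1041], [0.531, -0.2799, 0.1179], [0.5527, -0.2671, 0.1198]] ((533.3375854492188, -280.7668762207031), (49.73234558105469, 11.220126152038574), 27.707420349121094)
n B 1064 [[0.5429, -0.3504, 0.1038], [0.5628, -0.3372, 0.1165], [0.5842, -0.3246, 0.1197]] ((565.3997192382812, -338.6194152832031), (49.82039260864258, 11.418233871459961), 27.980056762695312)
top A 65 [[0.513, -0.2905, 0.105], [0.5347, -0.2777, 0.1156], [0.5538, -0.2653, 0.1217]] ((533.384765625, -278.4275207519531), (48.47578048706055, 10.765923500061035), 26.29910659790039)
top B 65 [[0.5447, -0.3492, 0.106], [0.5663, -0.336, 0.1147], [0.5855, -0.3233, 0.1214]] ((565.56298828125, -336.4300231933594), (48.76713180541992, 11.17037296295166), 27.068405151367188)
scene A 127 [[0.5128, -0.2964, 0.1041], [0.5299, -0.2855, 0.1139], [0.5567, -0.2694, 0.1188]] ((535.0101928710938, -281.04522705078125), (53.58011245727539, 11.008922576904297), 27.655153274536133)
scene B 125 [[0.5429, -0.3527, 0.1044], [0.5626, -0.3431, 0.1152], [0.5867, -0.3294, 0.1183]] ((564.94140625, -339.67138671875), (52.41969680786133, 9.850088119506836), 27.54654312133789)
```

View pics/c.png

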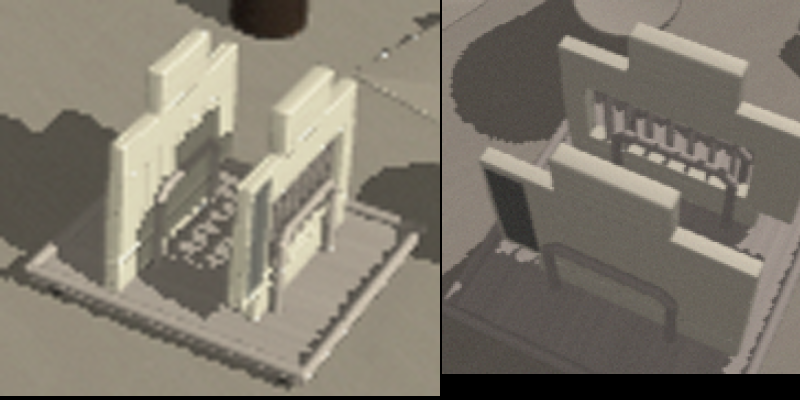

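The composite settles it: B, the far one (right in the left panel, window at about (310,190)), has the bladed window, with its label at the near end (258,220) on its outer face. A is the closed plain insert. The chip tab centre is about (0.565, −0.338), top 0.118 (expected 0.118), yaw about 27.7°. Next is the slicer's pose.

```bash
python3 - <<'E'
from h import *
import pickle
d=pickle.load(open("d.pkl","rb"));w=pickle.load(open("w.pkl","rb"))
A=[]
for n,f,m in(("s1",w["s1"],w["s1slicer"]),("s2",w["s2"],w["s2slicer"]),("top",d["top"],d["topslicer"]),("scene",d["scene"],d["sceneslicer"])):
    W=cloud(f);k=cv2.dilate(m[0]["pixels"].astype(np.uint8),np.ones((7,7)))>0
    p=W[k];p=p[(p[:,2]>.06)&(p[:,2]<.17)&(abs(p[:,0]-.65)<.12)&(abs(p[:,1]-.11)<.11)]
    # RANSAC plane with slope 50deg
    best=(0,)
    for psi in np.radians(np.arange(-40,41,.5)):
        nn=np.array([.766*np.cos(psi),.766*np.sin(psi),.643]);e=p@nn
        h,b=np.histogram(e,np.arange(e.min(),e.max()+.002,.0015));i=h.argmax()
        if h[i]>best[0]: best=(h[i],psi,b[i]+.00075)
    _,psi,c=best
    nn=np.array([.766*np.cos(psi),.766*np.sin(psi),.643])
    ex=np.array([np.cos(psi),np.sin(psi),0]);ey=np.array([-np.sin(psi),np.cos(psi),0])
    q=p[abs(p@nn-c)<.003]
    print(n,len(p),best[0],np.degrees(psi),c,"y",np.round(np.percentile(q@ey,[1,50,99]),4),"z",np.round(np.percentile(q[:,2],[1,99]),3))
    A.append(p)
pickle.dump(A,open("sl.pkl","wb"))
# picture from s2 crop
cv2.imwrite("pics/s2.png",cv2.resize(cv2.rotate(w["s2"]["image"],cv2.ROTATE_180)[140:310,170:390,::-1],None,fx=3.4,fy=3.4,interpolation=2))
E
```

```text
s1 3711 348 19.5 0.5677492462365877 y [-0.1827 -0.1129 -0.033 ] z [0.062 0.162]
s2 4777 550 -1.5000000000000002 0.5665423537836265 y [0.0429 0.131  0.2024] z [0.061 0.161]
top 673 83 20.0 0.5657784825977409 y [-0.1928 -0.1353 -0.0392] z [0.062 0.156]
scene 785 72 10.0 0.5617720148927625 y [-0.0977 -0.054   0.0682] z [0.062 0.146]
```

View pics/s2.png

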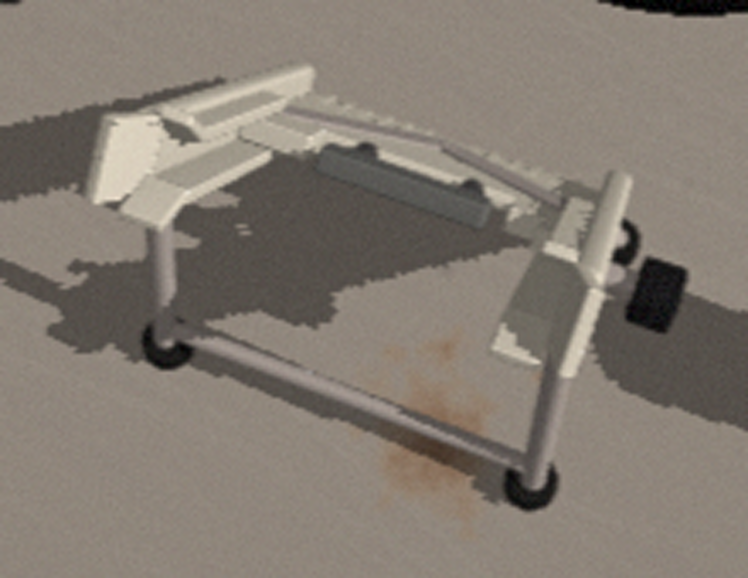

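The `s2` crop (turned upright) shows the rails at left (200,150) and right (580,250), the grey ejector bar between them at (400,185), and the knob at (655,295). I'll sharpen the yaw using histograms of wall and flange offsets.

```bash
python3 - <<'E'
from h import *
import pickle
A=pickle.load(open("sl.pkl","rb"))
def fr(psi): return np.array([np.cos(psi),np.sin(psi),0]),np.array([-np.sin(psi),np.cos(psi),0]),np.array([.766*np.cos(psi),.766*np.sin(psi),.643])
for n,p in zip(("s1","s2","top","scene"),A):
    r=[]
    for a in np.arange(-5,22,.25):
        ex,ey,nn=fr(np.radians(a))
        sc=[]
        for e in(p@ey,p@nn):
            h=np.histogram(e,np.arange(-1,1,.001))[0].astype(float);h=np.convolve(h,[1,2,1]);sc.append((h**2).sum()/len(p)**2*100)
        r.append((a,*sc))
    r=np.array(r);t=r[:,1]+r[:,2]
    print(n,"y",r[r[:,1].argmax(),0],"n",r[r[:,2].argmax(),0],"sum",r[t.argmax(),0])
psi=np.radians(8.5)
for n,p in zip(("s1","s2"),A):
    ex,ey,nn=fr(psi)
    hy,b=np.histogram(p@ey,np.arange(-.1,.15,.002)); print(n,[(round(b[i],3),int(hy[i])) for i in range(len(hy)) if hy[i]>0])
    hn,b=np.histogram(p@nn,np.arange(.5,.65,.002)); print(n,[(round(b[i],3),int(hn[i])) for i in range(len(hn)) if hn[i]>20])
E
```

```text
s1 y 20.25 n 9.5 sum 9.5
s2 y -2.5 n 9.5 sum 9.25
top y 7.75 n 9.0 sum 9.0
scene y 9.25 n 9.5 sum 9.25
s1 [(np.float64(-0.082), 1), (np.float64(-0.08), 3), (np.float64(-0.078), 1), (np.float64(-0.076), 3), (np.float64(-0.072), 1), (np.float64(-0.06), 46), (np.float64(-0.058), 81), (np.float64(-0.056), 138), (np.float64(-0.054), 204), (np.float64(-0.052), 189), (np.float64(-0.05), 263), (np.float64(-0.048), 169), (np.float64(-0.046), 66), (np.float64(-0.044), 84), (np.float64(-0.042), 73), (np.float64(-0.04), 198), (np.float64(-0.038), 65), (np.float64(-0.036), 163), (np.float64(-0.034), 45), (np.float64(-0.032), 15), (np.float64(-0.03), 12), (np.float64(-0.028), 18), (np.float64(-0.026), 14), (np.float64(-0.024), 22), (np.float64(-0.022), 29), (np.float64(-0.02), 1), (np.float64(-0.018), 5), (np.float64(-0.016), 10), (np.float64(-0.014), 12), (np.float64(-0.012), 16), (np.float64(-0.01), 15), (np.float64(-0.008), 15), (np.float64(-0.006), 15), (np.float64(-0.004), 20), (np.float64(-0.002), 13), (np.float64(0.0), 17), (np.float64(0.002), 17), (np.float64(0.004), 14), (np.float64(0.006
[... 3798 characters left out ...]
126), (np.float64(0.07), 116), (np.float64(0.072), 114), (np.float64(0.074), 185), (np.float64(0.076), 249), (np.float64(0.078), 217), (np.float64(0.08), 195), (np.float64(0.082), 115), (np.float64(0.084), 78), (np.float64(0.086), 10)]
s2 [(np.float64(0.528), 21), (np.float64(0.536), 22), (np.float64(0.558), 53), (np.float64(0.56), 122), (np.float64(0.562), 180), (np.float64(0.564), 199), (np.float64(0.566), 453), (np.float64(0.568), 377), (np.float64(0.57), 294), (np.float64(0.572), 328), (np.float64(0.574), 460), (np.float64(0.576), 563), (np.float64(0.578), 244), (np.float64(0.58), 160), (np.float64(0.582), 301), (np.float64(0.584), 435), (np.float64(0.586), 267), (np.float64(0.588), 39)]
```

```bash
python3 - <<'E'
from h import *
import pickle
A=pickle.load(open("sl.pkl","rb"));w=pickle.load(open("w.pkl","rb"))
psi=np.radians(9.4)
ex=np.array([np.cos(psi),np.sin(psi),0]);ey=np.array([-np.sin(psi),np.cos(psi),0]);nn=.766*ex+np.array([0,0,.643]);dd=.643*ex-np.array([0,0,.766])
ims=[]
for k in("s2","s1"):
    p=cloud(w[k]).reshape(-1,3);C=w[k]["image"].reshape(-1,3)
    i=(abs(p[:,0]-.65)<.15)&(abs(p[:,1]-.11)<.13)&(p[:,2]>.015);p=p[i]
    y,s,n=p@ey,p@dd,p@nn
    print(k,"s range of high n",)
    for lo,hi in((-.065,-.03),(-.02,.045),(.06,.09)):
        m=(y>lo)&(y<hi)&(n>.53)
        h,b=np.histogram(n[m],np.arange(.53,.61,.001));t=[(round(float(b[j])*1000),int(h[j])) for j in range(len(h)) if h[j]>18];print(lo,t)
        # s extents per n band
        for a in np.arange(.555,.592,.003):
            mm=m&(n>=a)&(n<a+.003)
            if mm.sum()>15: print("   n",round(a,3),mm.sum(),"s",np.round(np.percentile(s[mm],[1,99]),3),"y",np.round(np.percentile(y[mm],[1,99]),3),"z",np.round(np.percentile(p[mm,2],[1,99]),3))
    sc=2500
    I=np.zeros((560,400,3),np.uint8)
    o=np.argsort(n);u=((.1-y)*sc-0).astype(int);v=((s-.24)*sc).astype(int)
    g=np.clip((n-.55)/.045,0,1);col=cv2.applyColorMap((g*255).astype(np.uint8).reshape(-1,1),cv2.COLORMAP_JET)[:,0]
    for j in o:
        if 0<=u[j]<500 and n[j]>.54: cv2.circle(I,(int(u[j]*.9),int(v[j])),2,col[j].tolist(),-1)
    ims.append(I)
cv2.imwrite("pics/o.png",np.hstack(ims))
E
```

```text
s2 s range of high n
-0.065 [(560, 26), (561, 27), (562, 38), (563, 31), (564, 34), (565, 29), (566, 36), (567, 195), (568, 34), (569, 19), (570, 21), (572, 23), (573, 20), (574, 21), (575, 95), (576, 66), (577, 129), (583, 128), (584, 32), (585, 73), (586, 131)]
   n 0.558 52 s [0.281 0.289] y [-0.062 -0.046] z [0.139 0.145]
   n 0.561 96 s [0.279 0.296] y [-0.065 -0.045] z [0.135 0.148]
   n 0.564 99 s [0.279 0.321] y [-0.064 -0.045] z [0.119 0.15 ]
   n 0.567 248 s [0.28  0.369] y [-0.064 -0.036] z [0.083 0.151]
   n 0.57 57 s [0.279 0.381] y [-0.065 -0.032] z [0.076 0.154]
   n 0.573 136 s [0.279 0.449] y [-0.064 -0.03 ] z [0.026 0.156]
   n 0.576 208 s [0.279 0.448] y [-0.064 -0.031] z [0.027 0.157]
   n 0.579 34 s [0.279 0.311] y [-0.065 -0.05 ] z [0.135 0.16 ]
   n 0.582 172 s [0.279 0.419] y [-0.064 -0.05 ] z [0.055 0.161]
   n 0.585 217 s [0.281 0.446] y [-0.065 -0.051] z [0.035 0.161]
   n 0.588 24 s [0.295 0.298] y [-0.059 -0.049] z [0.15  0.152]
-0.02 [(569, 39), (570, 43), (571, 47), (572, 59), (573, 77), (574, 87), (575, 285), (576, 154), (577, 343)]
   n 0.567 43 s [0.
[... 2752 characters left out ...]
(584, 28), (585, 79)]
   n 0.555 16 s [0.281 0.447] y [0.061 0.078] z [0.016 0.143]
   n 0.558 48 s [0.278 0.449] y [0.06 0.08] z [0.016 0.147]
   n 0.561 81 s [0.279 0.449] y [0.06  0.079] z [0.018 0.149]
   n 0.564 78 s [0.278 0.428] y [0.06  0.076] z [0.036 0.151]
   n 0.567 84 s [0.278 0.428] y [0.06  0.076] z [0.038 0.153]
   n 0.57 50 s [0.278 0.425] y [0.06  0.076] z [0.042 0.155]
   n 0.573 51 s [0.277 0.432] y [0.063 0.077] z [0.038 0.157]
   n 0.576 51 s [0.278 0.413] y [0.062 0.077] z [0.055 0.158]
   n 0.579 67 s [0.278 0.432] y [0.06  0.076] z [0.042 0.161]
   n 0.582 82 s [0.278 0.444] y [0.061 0.076] z [0.035 0.162]
   n 0.585 98 s [0.278 0.437] y [0.06  0.075] z [0.042 0.163]
```

View pics/o.png

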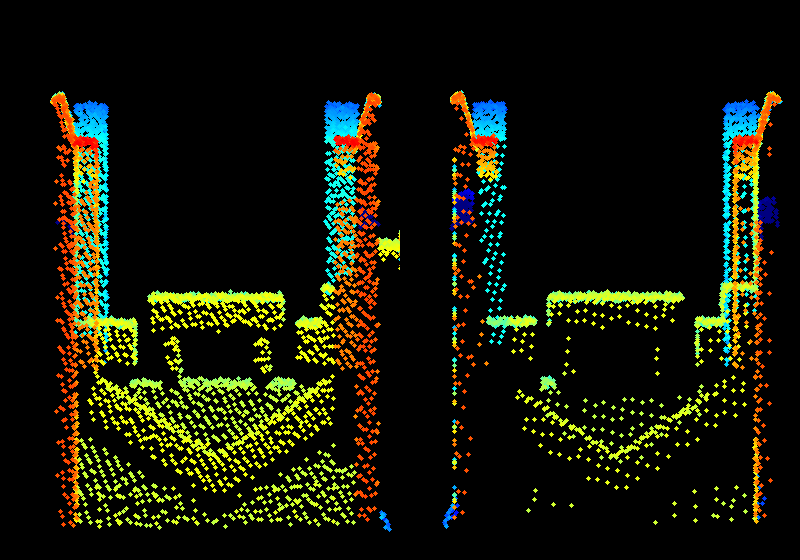

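The rectified map (s2 left, s1 right) shows the rails, the 60 mm ejector centred at y'≈0.004, stops at s≈0.3685, the key at −y, and the lead-ins starting at s≈0.279. These agree with the stated sizes: ejector 10 mm out, key 14 mm, mouth to seat 72 mm. Next come the table bias, the top-camera cross-check and the IK.

```bash
cat >> h.py <<'E'
psi=np.radians(9.4);c_,s_=np.cos(psi),np.sin(psi)
EX=np.array([c_,s_,0]);EY=np.array([-s_,c_,0]);NN=.766*EX+np.array([0,0,.643]);DD=.643*EX-np.array([0,0,.766])
DZ=0.0
def rail(s,dn=0,dy=0): return s*DD+(.573+dn)*NN+(.004+dy)*EY-np.array([0,0,DZ])   # foot point, seat at s=.3685
def att(sg): return rpy(np.stack([sg*EY,sg*NN,DD],1))
YAW=np.radians(27.7)
def ratt(sg): 
    x=np.array([np.sin(YAW),-np.cos(YAW),0]);y=np.array([np.cos(YAW),np.sin(YAW),0]);return rpy(np.stack([sg*y,sg*x,[0,0,-1]],1))
E
python3 - <<'E'
from h import *
import pickle
d=pickle.load(open("d.pkl","rb"));w=pickle.load(open("w.pkl","rb"))
for k,f in(("s1",w["s1"]),("s2",w["s2"]),("n",w["n"]),("l",w["l"]),("top",d["top"])):
    p=cloud(f).reshape(-1,3)
    for nm,c in(("slicer-front",(.53,.10)),("rack-front",(.42,-.2)),("mid",(.6,-.1))):
        m=(np.hypot(p[:,0]-c[0],p[:,1]-c[1])<.03)&(abs(p[:,2])<.02)
        if m.sum()>20: print(k,nm,"table z",round(float(np.median(p[m,2])),4))
A=pickle.load(open("sl.pkl","rb"))
for nm,p in zip(("s1","s2","top","scene"),A):
    y,s,n=p@EY,p@DD,p@NN
    m=(s>.32)&(n>.581)&(n<.59);h=y[m]
    e=(abs(y-.004)<.026)&(s<.364)&(s>.35)
    g=(s<.30)&(n>.58); 
    print(nm,"rail y l/r",[np.round(np.percentile(h[k],[5,50,95]),4) for k in(h>.004,h<.004) if k.any()],"rail top n",np.round(np.median(n[m]),4),"ej s,n",np.round(np.percentile(s[e],[5,50]),4) if e.any() else 0, "smin",np.round(np.percentile(s[g],2),4) if g.any() else 0)
print("seat",rail(.3685),"mouth",rail(.2965),"now",read_tcp_pos(),np.round(read_joint_pos(),2))
tab=np.array([.5652,-.338])
for sg in(1,-1):
    for nm,z in(("hover",.2),("grasp",.1),("lift",.30)):
        q=inverse_kinematics([*tab,z],ratt(sg));print(sg,nm,None if q is None else np.round(q,2))
    for s in(.22,.26,.3685,.372):
        q=inverse_kinematics(rail(s)-.09*DD,att(sg));print(sg,s,np.round(rail(s)-.09*DD,3),None if q is None else np.round(q,2))
E
```

```text
s1 slicer-front table z 0.001
s1 mid table z 0.0009
s2 slicer-front table z 0.001
s2 mid table z 0.0009
n rack-front table z 0.0008
n mid table z 0.0011
l rack-front table z 0.0008
l mid table z 0.001
top slicer-front table z -0.0013
top rack-front table z -0.0016
top mid table z -0.0015
s1 rail y l/r [array([0.0643, 0.0727, 0.0758]), array([-0.0818, -0.0584, -0.049 ])] rail top n 0.5838 ej s,n [0.3574 0.3587] smin 0.2779
s2 rail y l/r [array([0.0568, 0.066 , 0.0724]), array([-0.0881, -0.0616, -0.0506])] rail top n 0.584 ej s,n [0.3578 0.3591] smin 0.2786
top rail y l/r [array([0.0609, 0.0703, 0.0763]), array([-0.0806, -0.0597, -0.0482])] rail top n 0.5837 ej s,n [0.3558 0.3599] smin 0.2786
scene rail y l/r [array([0.0559, 0.0579, 0.0615]), array([-0.0887, -0.0665, -0.0645])] rail top n 0.5821 ej s,n [0.3591 0.3608] smin 0.283
seat [0.66613481 0.11433235 0.086168  ] mouth [0.62046047 0.10677101 0.14132   ] now [ 0.48540224 -0.26126787  0.26304315] [-0.14  0.17  0.6   1.99 -0.08  0.78  1.44]
1 hover [-0.12  0.64  0.91  1.67 -0.56  1.11 -0.13]
1 grasp [-0.08  0.75  0.84  1.75 -0.67  0.96 -0.05]
1 lift [-0.15  0.55  0.95  1.56 -0.46  1.27 -0.21]
1 0.22 [0.515 0.089 0.269] None
1 0.26 [0.54  0.093 0.238] [ 0.78  0.23 -1.17  2.26  1.34  0.31 -1.35]
1 0.3685 [0.609 0.105 0.155] [ 0.64  0.64 -1.17  2.19  1.82  0.63 -1.66]
1 0.372 [0.611 0.105 0.152] [ 0.64  0.65 -1.17  2.18  1.82  0.63 -1.66]
-1 hover [ 0.64  0.5  -0.24  1.63  0.13  1.03  2.42]
-1 grasp [ 0.64  0.61 -0.24  1.7   0.18  0.85  2.38]
-1 lift [ 0.64  0.42 -0.24  1.51  0.1   1.22  2.44]
-1 0.22 [0.515 0.089 0.269] [-1.07 -0.08  0.75  2.34  0.73  0.21  2.34]
-1 0.26 [0.54  0.093 0.238] [ 0.78  0.23 -1.17  2.26  1.34  0.31  1.79]
-1 0.3685 [0.609 0.105 0.155] [ 0.64  0.64 -1.17  2.19  1.82  0.63  1.48]
-1 0.372 [0.611 0.105 0.152] [ 0.64  0.65 -1.17  2.18  1.82  0.63  1.48]
```

```bash
sed -i 's/^DZ=0.0/DZ=0.001/' h.py; python3 - <<'E'
from h import *
tab=np.array([.5652,-.3381])
grip(.5,80)
goto([*tab,.20],ratt(-1)); print(np.round(read_joint_pos(),2))
print(move_straight([*tab,.112],vel=.1,contact_N=15),read_tcp_pos(),read_wrist_force())
grip(0,80);print(read_opening(),read_gripper_force(),read_wrist_force())
print(move_straight([*tab,.30],vel=.12,contact_N=25),read_tcp_pos(),read_opening(),read_gripper_force(),read_t())
print(np.round(read_joint_pos(),2))
f=grab_frame("top");g=grab_frame("scene");np.savez("g.npz",**{k:g[k] for k in("image","range_z","R","t","fx","fy","cx","cy")})
cv2.imwrite("pics/g.png",np.hstack([cv2.resize(g["image"][100:330,230:450,::-1],None,fx=2,fy=2),cv2.resize(f["image"][120:290,300:480,::-1],None,fx=2,fy=2.7)[:460]]))
for tilt in(15,25,32,40):
  for s,up in((.24,.03),(.25,.0),(.26,0)):
    a=np.radians(tilt);z=np.sin(a)*EX-np.array([0,0,np.cos(a)]);n=np.cos(a)*EX+np.array([0,0,np.sin(a)])
    foot=rail(s)+[0,0,up];q=inverse_kinematics(foot-.09*z,rpy(np.stack([-EY,-n,z],1)));print(tilt,s,None if q is None else np.round(q,2))
E
```

```text
[ 0.64  0.5  -0.24  1.63  0.13  1.03  2.42]
False [ 0.56576056 -0.33837154  0.11279146] [ 0.278195    0.64940237 -0.31629734]
0.10051175234872647 78.75091195106506 [0.42785177 0.41543224 3.32213912]
False [ 0.56484248 -0.33795278  0.29899717] 0.10323120263401159 78.14578056335449 15.8667
[ 0.65  0.42 -0.25  1.51  0.11  1.22  2.44]Traceback (most recent call last):
  File "<stdin>", line 10, in <module>
    return _nx.concatenate(arrs, 1, dtype=dtype, casting=casting)
           ~~~~~~~~~~~~~~~^^^^^^^^^^^^^^^^^^^^^^^^^^^^^^^^^^^^^^^
ValueError: all the input array dimensions except for the concatenation axis must match exactly, but along dimension 0, the array at index 0 has size 460 and the array at index 1 has size 459
```

```bash
python3 - <<'E'
from h import *
z=np.load("g.npz");cv2.imwrite("pics/g.png",cv2.resize(z["image"][130:330,250:430,::-1],None,fx=3,fy=3,interpolation=2))
p=cloud({k:z[k] for k in z.files}).reshape(-1,3)
T=Rt();q=(p-read_tcp_pos())@T   # tool frame
m=(q[:,2]>.0)&(q[:,2]<.12)&(abs(q[:,0])<.08)&(abs(q[:,1])<.01);q=q[m]
print(len(q),"x",np.percentile(q[:,0],[1,99]),"z",np.percentile(q[:,2],[1,99]))
for a in(.03,.05,.07):
    k=abs(q[:,2]-a)<.01;print(a,k.sum(),np.round(np.percentile(q[k,0],[1,99]),4),np.round(np.median(q[k,1]),4))
for tilt in(15,25,32,40):
  for s,up in((.24,.03),(.25,.0),(.26,0)):
    a=np.radians(tilt);z=np.sin(a)*EX-np.array([0,0,np.cos(a)]);n=np.cos(a)*EX+np.array([0,0,np.sin(a)])
    foot=rail(s)+[0,0,up];q=inverse_kinematics(foot-.09*z,rpy(np.stack([-EY,-n,z],1)));print(tilt,s,None if q is None else np.round(q,2))
E
```

```text
1085 x [-0.05879453  0.06059112] z [0.00203632 0.10188727]
0.03 223 [-0.059  0.06 ] -0.0034
0.05 240 [-0.0578  0.0611] -0.0021
0.07 261 [-0.0595  0.0606] -0.002
15 0.24 [ 0.72  0.36 -1.21  1.86  0.51  0.95  2.62]
15 0.25 [ 0.66  0.41 -1.16  1.89  0.58  0.89  2.56]
15 0.26 [ 0.54  0.36 -0.98  1.89  0.49  0.83  2.64]
25 0.24 None
25 0.25 [ 0.6   0.23 -0.97  2.05  0.49  0.58  2.62]
25 0.26 [ 0.46  0.22 -0.82  2.05  0.44  0.54  2.66]
32 0.24 None
32 0.25 [ 0.37  0.13 -0.69  2.16  0.44  0.36  2.64]
32 0.26 [ 0.35  0.15 -0.67  2.16  0.5   0.35  2.58]
40 0.24 [ 0.35  0.01 -0.63  2.24  0.41  0.21  2.65]
40 0.25 [ 0.78  0.19 -1.15  2.26  1.23  0.27  1.89]
40 0.26 [ 0.78  0.24 -1.17  2.26  1.35  0.31  1.79]
```

View pics/g.png

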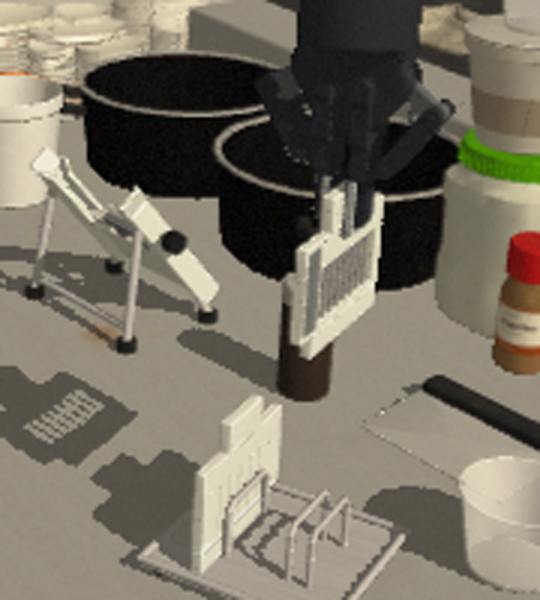

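The picture shows the bladed insert held upright at (340,275), label end toward the robot, and the plain insert still in its slot at (240,480). The depth puts the foot about 0.102 m ahead of the TCP, so I'll use 0.1025 and redo the IK.

```bash
cat >> h.py <<'E'
L=.1025
def pose(s,tilt=40,up=0,dn=0,dy=0,dr=0):
    a=np.radians(tilt);z=np.sin(a)*EX-np.array([0,0,np.cos(a)]);n=np.cos(a)*EX+np.array([0,0,np.sin(a)])
    M=np.stack([-EY,-n,z],1)
    return rail(s,dn,dy)+[0,0,up]-L*z+.0008*EY,rpy(M)
E
python3 - <<'E'
from h import *
for tilt in(0,10,15,20,25):
  for s,up in((.24,.03),(.24,.05),(.25,.03)):
    q=inverse_kinematics(*pose(s,tilt,up));print(tilt,s,up,None if q is None else np.round(q,2))
for s in(.25,.255,.26,.265,.27,.3,.34,.3685,.374):
    q=inverse_kinematics(*pose(s));print(s,None if q is None else np.round(q,3))
E
```

```text
0 0.24 0.03 [ 0.56  0.54 -1.17  1.61  0.51  1.33  2.62]
0 0.24 0.05 [ 0.56  0.52 -1.17  1.59  0.48  1.36  2.64]
0 0.25 0.03 [ 0.55  0.56 -1.17  1.61  0.53  1.33  2.61]
10 0.24 0.03 [ 0.68  0.42 -1.22  1.77  0.5   1.1   2.63]
10 0.24 0.05 [ 0.71  0.41 -1.26  1.74  0.5   1.14  2.63]
10 0.25 0.03 [ 0.64  0.41 -1.17  1.77  0.49  1.08  2.64]
15 0.24 0.03 [ 0.75  0.36 -1.25  1.84  0.5   0.97  2.63]
15 0.24 0.05 None
15 0.25 0.03 [ 0.72  0.37 -1.21  1.84  0.51  0.96  2.62]
20 0.24 0.03 None
20 0.24 0.05 None
20 0.25 0.03 [ 0.79  0.31 -1.24  1.92  0.51  0.83  2.62]
25 0.24 0.03 None
25 0.24 0.05 None
25 0.25 0.03 None
0.25 None
0.255 [ 0.837  0.171 -1.195  2.262  1.16   0.266  1.953]
0.26 [ 0.788  0.178 -1.149  2.261  1.201  0.265  1.912]
0.265 [ 0.782  0.202 -1.155  2.26   1.265  0.283  1.855]
0.27 [ 0.781  0.227 -1.166  2.258  1.323  0.304  1.804]
0.3 [ 0.447  0.228 -0.809  2.255  1.496  0.245  1.613]
0.34 [ 0.679  0.497 -1.17   2.22   1.709  0.524  1.519]
0.3685 [ 0.651  0.597 -1.171  2.199  1.79   0.599  1.488]
0.374 [ 0.647  0.615 -1.171  2.194  1.803  0.613  1.484]
```

```bash
python3 - <<'E'
from h import *
import pickle
goto(*pose(.24,10,.05)); goto(*pose(.264)); sleep(.2)
print(read_t(),np.round(read_joint_pos(),3),np.round(read_tcp_pos()-pose(.264)[0],4),np.round(read_tcp_rot()-pose(.264)[1],4),read_gripper_force(),read_opening())
d={n:grab_frame(n) for n in("scene","top","wrist")};pickle.dump(d,open("p.pkl","wb"))
for n,f in d.items():
    p=cloud(f).reshape(-1,3);p=p[(abs(p[:,0]-.62)<.15)&(abs(p[:,1]-.11)<.13)&(p[:,2]>.03)]+[0,0,DZ]
    y,s,nn=p@EY-.004,p@DD,p@NN-.573
    m=(s>.19)&(s<.262)&(abs(nn)<.02); print(n,m.sum(),"insert y",np.round(np.percentile(y[m],[1,99]),4),"n",np.round(np.percentile(nn[m],[5,50,95]),4),"smax",np.percentile(s[(abs(nn)<.012)&(abs(y)<.04)&(s<.285)],98) if m.any() else 0)
    for a in(.20,.215,.23,.245,.258):
        k=m&(abs(s-a)<.006)&(abs(y)>.03); 
        if k.sum()>8: print("   s",a,"n50",np.round(np.percentile(nn[k],[50,95]),4),"y",np.round(np.percentile(y[k],[1,99]),4))
    r=(s>.30)&(s<.36)&(nn>.008)&(nn<.016);print("  rails y",[np.round(np.percentile(y[r&k],[2,98]),4) for k in(y>0,y<0) if (r&k).any()],"n",np.median(nn[r]))
S=cv2.resize(d["scene"]["image"][140:260,220:370,::-1],None,fx=3,fy=3,interpolation=2);T=cv2.resize(d["top"]["image"][130:220,190:300,::-1],None,fx=3,fy=3,interpolation=2)
c=np.zeros((360,790,3),np.uint8);c[:360,:450]=S;c[:270,455:785]=T;cv2.imwrite("pics/p.png",c)
E
```

```text
18.6083 [ 0.782  0.197 -1.152  2.257  1.251  0.279  1.867] [0.0016 0.0003 0.0012] [ 0.0021  0.001  -0.0007] 78.18957567214966 0.1045336108531098
scene 251 insert y [-0.0612  0.0623] n [-0.003  -0.0017  0.0036] smax 0.2592712784088811
   s 0.2 n50 [-0.0019  0.0046] y [-0.0614 -0.0309]
   s 0.215 n50 [-0.0014  0.005 ] y [-0.0596  0.0497]
   s 0.23 n50 [-0.0013  0.0042] y [-0.0623  0.0655]
   s 0.245 n50 [-0.0019  0.0047] y [-0.0584  0.0597]
   s 0.258 n50 [-0.0018  0.0023] y [-0.043   0.0592]
  rails y [array([0.0504, 0.0656]), array([-0.094 , -0.0668])] n 0.009396224848112977
top 405 insert y [-0.0557  0.0615] n [-0.0015  0.0039  0.0069] smax 0.2631060597573088
   s 0.2 n50 [0.0046 0.0068] y [-0.0556  0.0614]
   s 0.215 n50 [0.0041 0.0058] y [-0.0557  0.0609]
   s 0.23 n50 [0.0046 0.0071] y [-0.0556  0.0606]
   s 0.245 n50 [0.0039 0.0064] y [-0.0565  0.0631]
   s 0.258 n50 [0.0037 0.0067] y [-0.0388  0.063 ]
  rails y [array([0.0565, 0.0731]), array([-0.0905, -0.0515])] n 0.010650608044539711
wrist 248 insert y [-0.0587 -0.0559] n [-0.0019  0.0018  0.0054] smax 0.1796216341482145
   s 0.2 n50 [0.0016 0.0053] y [-0.0587 -0.0558]
   s 0.215 n50 [0.0019 0.0055] y [-0.0586 -0.0559]
   s 0.23 n50 [0.0019 0.0054] y [-0.0586 -0.0584]
   s 0.245 n50 [0.0017 0.0048] y [-0.0586 -0.0584]
  rails y [array([-0.095 , -0.0535])] n 0.009853865970496034
```

View pics/p.png

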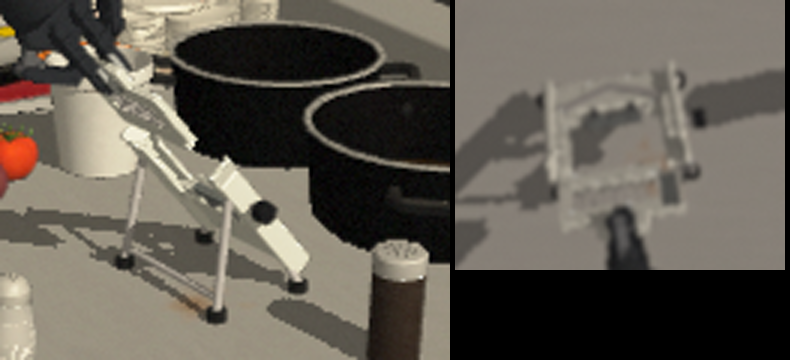

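The picture shows the insert just above the rails, in line with them, label field up at the knob (−y) side (672,190). Comparing it with the rails within each view gives about +1.2 mm in y and +1.5 mm along the normal. I'll correct for that and slide in with force monitoring.

```bash
python3 - <<'E'
from h import *
k=dict(dn=-.0015,dy=-.0012)
def st(n,s):
    F=np.array(read_wrist_force());e=read_tcp_pos()-pose(s,**k)[0]
    print(n,"F dyn",np.round([F@DD,F@EY,F@NN],1),"err",np.round([e@DD,e@EY,e@NN],4),"M",np.round(read_torque(),2),round(read_t(),1))
st("0",.264)
for s in(.285,.305,.33,.352):
    p,a=pose(s,**k);c=move_straight(p,vel=.05,attitude=a,contact_N=20);st((s,c),s)
    if c: break
E
```

```text
0 F dyn [ 1.6 -0.7 -1. ] err [0.0001 0.0013 0.0023] M [-0.15  0.93 -0.02] 18.8
(0.285, False) F dyn [ 1.5  0.5 -1.1] err [-0.      0.0003  0.0001] M [-0.14  0.89 -0.  ] 19.3
(0.305, False) F dyn [1.8 0.  0.1] err [-0.0002 -0.      0.0006] M [-0.08  0.49 -0.07] 19.9
(0.33, False) F dyn [2.2 0.4 1.9] err [-0.0001 -0.      0.0006] M [-0.02  0.11 -0.05] 20.5
(0.352, False) F dyn [3.6 1.2 3.4] err [ 0.0001 -0.      0.0006] M [ 0.09 -0.22 -0.05] 21.1
```

```bash
python3 - <<'E'
from h import *
k=dict(dn=-.0015,dy=-.0012)
def st(n,s):
    F=np.array(read_wrist_force());e=read_tcp_pos()-pose(s,**k)[0]
    print(n,"F dyn",np.round([F@DD,F@EY,F@NN],1),"err",np.round([e@DD,e@EY,e@NN],4),"M",np.round(read_torque(),2),round(read_t(),1),round(read_opening(),4))
grip(0,110)
for s in(.358,.361,.364,.366,.368,.3695,.371,.3725,.374):
    p,a=pose(s,**k);c=move_straight(p,vel=.03,attitude=a,contact_N=30);st((s,c),s)
    if c or np.linalg.norm(read_wrist_force())>35: break
E
```

```text
(0.358, False) F dyn [3.6 1.  4.2] err [0.0002 0.0001 0.0006] M [ 0.16 -0.39  0.02] 21.7 0.0942
(0.361, False) F dyn [-0.4  0.6  4.8] err [0.     0.0001 0.0006] M [ 0.12 -0.5   0.02] 21.9 0.0985
(0.364, False) F dyn [-1.6  0.3  4.8] err [-0.      0.0001  0.0005] M [ 0.14 -0.46 -0.04] 22.2 0.0982
(0.366, False) F dyn [-4.4 -0.5  4. ] err [-0.0002  0.0002  0.0006] M [ 0.06 -0.46 -0.09] 22.4 0.097
(0.368, False) F dyn [-5.7 -0.7  5.6] err [-0.0003  0.0002  0.0006] M [ 0.03 -0.4  -0.07] 22.7 0.0978
(0.3695, False) F dyn [-12.5  -1.9   4.9] err [-0.0006  0.0001  0.0006] M [-0.07 -0.39 -0.18] 22.9 0.1004
(0.371, False) F dyn [-37.2  -5.7   4.1] err [-0.002   0.0001  0.0005] M [-0.5  -0.21 -0.61] 23.2 0.0976
```

```bash
python3 - <<'E'
from h import *
k=dict(dn=-.0015,dy=-.0012)
p,a=pose(.3703,**k);move_straight(p,vel=.02,attitude=a);sleep(.5)
F=np.array(read_wrist_force());print(np.round([F@DD,F@EY,F@NN],1),read_gripper_force(),(read_tcp_pos()-p)@DD,read_t())
f=grab_frame("scene");t=grab_frame("top")
q=cloud(t).reshape(-1,3);y,s,n=q@EY-.004,q@DD,q@NN-.573
m=(abs(y)<.06)&(abs(n)<.012)&(s>.25)&(s<.38)&(q[:,2]>.05);print("s",np.percentile(s[m],[2,98]),"n",np.median(n[m]))
c=np.zeros((360,790,3),np.uint8);c[:360,:450]=cv2.resize(f["image"][140:260,220:370,::-1],None,fx=3,fy=3,interpolation=2);c[:270,455:785]=cv2.resize(t["image"][130:220,190:300,::-1],None,fx=3,fy=3,interpolation=2);cv2.imwrite("pics/z.png",c)
E
```

```text
[-26.7  -3.1   4.2] 113.16418290138245 -0.0013845298590165632 23.9417
s [0.26424716 0.37720203] n 0.0012839003699610663
```

View pics/z.png

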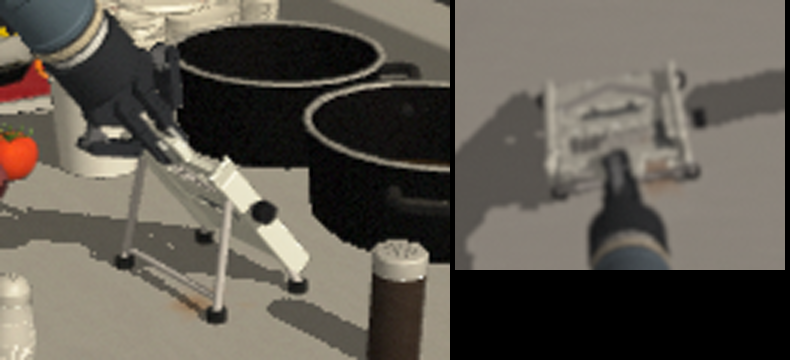

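The picture shows the insert fully in the rails, label at (660,130) on the knob side, still gripped. It is pressed on the hard stop with 27 N and hasn't moved since, so I'm handing in.

```bash
python3 -c "
from plant import *
print(close_job())"
```

```text
the job is handed in; nothing more can be done
None
```

The chip insert is seated in the slicer's rails, label side up with the notch over the key, and still gripped and pressed on the hard stop at about 27 N; I handed the job in at about 24 s of the 48 s, and the call gave no verdict.

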